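# Feel along a squeegee blade

## Robot

A 6-joint arm with a two-finger parallel gripper is mounted at the origin on the work surface. World frame = base frame: x ahead of the robot, y to its left, z up, the work surface at z = 0. Lengths are in mm, angles in rad, forces in N, time in s.
With the tool pointing down it reaches from about 350 to 775 mm from the base axis. Payload 7.3 kg.
Tool frame: the origin (TCP) lies on the centre line of the jaws, within the pads' length; the fingertips stand 14 mm ahead of it and the grasp point (between the pads) lies 5 mm behind it; z points along the fingers, y is the line along which they close (so a half turn about z gives the same grasp; the last joint's range is limited). The gripper opens to 92 mm and grips with 3 to 60 N. Pads are 19 mm wide; open, the fingers measure 130 mm over their backs; the gripper's body (75 mm by 190 mm) begins 47 mm behind the grasp point.
Start: joints at [1.087, 0.342, 1.524, -0, 1.275, -0.146], TCP at [173.977, 495.354, 240.741] pointing down, gripper open.
Joint ranges: [-2.53, 2.53], [-0.77, 2.02], [0.04, 2.7], [-1, 4.14], [0.28, 2.66], [-3.11, 3.11]. Speed limits (rad/s): [2.57, 2.57, 3.14, 3.14, 3.14, 3.14].

## Interface

Orientations are given as a unit quaternion [w, x, y, z].
In Python, from station import bot gives the robot as it stands.
- The arm moves only by the shell command python3 -m pendant 'ROWS'. ROWS is a JSON object of lists of equal length, an entry for each row: "xyz": the shift along the world's x, y, z in cm, a list of three; "twist": the turn about the world's z in rad; "gripper": the opening, from 0 (shut) to 1 (fully open). A call has 1 to 20 rows; each row shifts and turns the commanded pose from where the row before left it; what a row does not reach is not made up. A row lasts 1/12 s, in which the tool goes at most 41.7 mm and 7.16 degrees, less where a joint would pass 70% of its speed; a pose out of reach is approached as far as the arm can. A call with a gripper value outside its range is refused whole. The fingers move at their own pace and stop on an object; the grip force is fixed at half the most. Time passes only in rows, so rows that do not move let the fingers close. It gives the time, the measured TCP pose, the force, the opening and the grip force at its end, in the units of the state.
- bot.get_state(): the state, without advancing time (a new reading comes with each control period).
- bot.grab_frame(name): name is "scene" or "top" or "wrist"; returns the picture (480x640x3 uint8, blue, green, red); there is no depth.
- bot.camera_params(name): a dict with "camera_matrix" (3x3 intrinsics, pixels), "origin" and "attitude" of the camera in the world; the wrist camera has in their place "mount" (4x4, takes a point from camera to tool coordinates, whose origin is the TCP and whose axes are the flange's). Camera axes: x right, y down, z forward; pixel columns grow to the right and rows downward; lengths in mm; the calibration is good to about 2 mm. A picture is of the moment at which its call begins: read the wrist's pose just before it. camera_params takes no time and is no camera call.
- bot.job_done(): hands the job in; it is judged then, once.
The state is a dict: "time": time; "joint_pos": joint angles; "dq": joint speeds; "joint_efforts": joint torques, N m; "tcp_pos": TCP position; "tcp_rot": TCP orientation; "force": force on the tool from outside, world axes, zero at the start; "moment": the same for the moment, N m; "grip_width": opening from 0.0 (shut) to 1.0 (fully open); "finger_force": force on a finger pad.
Only numpy, scipy, OpenCV 4.12 (cv2) and the standard library are available. Lean on these libraries where they do the work, as an engineer would, in place of code of your own. Each camera call takes 0.05 s, during which the arm holds its last target. There are 200 camera calls.

## Task

Check the green squeegee blade for nicks: set the shut fingertips down on its upper edge at the end with the red grip, run them along the edge to the other end without losing touch, and only then lift off clear. Touch lightly: the sprung rest must give a little all the way, but never be pushed to near the bottom of its travel. Do not pinch the squeegee, and leave the black squeegee and everything else on the bench where it is.

Things in the scene. Friction and masses are not known exactly. Their poses are not given: they have to be found in the camera images.
- green_blade: Straight green blade to check, clamped blade-up in a sprung rest at any yaw: 180 mm long, 9 mm thick, upper edge level, 125 mm above the bench when untouched. Origin: middle of the upper edge; x along it from the red end (-90 mm) to the other (+90 mm), y across, z up. It stands 26 mm proud of a pale wooden grip, 34 mm wide, whose last 24 mm is red. Nothing of the rest is higher.
- green_red_end (a point): Tip of the green blade's upper edge at the red end, above the grip's red part; the aluminium base (220 x 70 mm) has a red strip at this end too. Its axes are the blade's. Set down on the first 30 mm from here; past that, the edge must be touched whenever the fingertips are within about 15 mm of it.
- green_far_end (a point): Tip of the green blade's upper edge at the other, plain end. Finish on the last 30 mm before here. The rest guides the squeegee straight down: it starts to sink at 0.3 N, takes 0.5 N more per mm, springs back, and stops at 20 mm. Sinking 1 mm or more counts as touching; more than 16 mm (8 N) is too hard.
- black_blade: The other squeegee, not to be touched: same rest and same sizes and axes, but a black blade and a dark wooden grip (also with a red end). Origin: middle of its upper edge, 125 mm above the bench.
- ink_pot: Loose white ink pot with a red lid, 52 mm across, 70 mm high; origin at the centre of its underside.
- small_jar: Loose blue jar with a black lid, 40 mm across, 60 mm high; origin at the centre of its underside.
- tape_roll: Loose roll of green tape lying flat, 90 mm across, 25 mm high; origin at the centre of its underside.
- ink_knife: Loose ink knife (spatula) lying flat, on the far side of the bench; origin on its underside.
- water_cup: Loose white cup, 72 mm across, 90 mm high; origin at the centre of its underside.
- brush: Loose brush lying flat, on the far side of the bench; origin on its underside.
- sanding_block: Loose cork sanding block, 70 x 45 x 30 mm; origin at the centre of its underside.

How it is judged:
By the outcome, as a careful person would: the job done as asked, in the order asked, and still so for the second after the job is handed in, with the robot touching nothing.
It also fails if it takes over 45 s, if anything falls off the work surface, if the arm or the gripper's body presses on something with over 40 N, if the wrist force passes 120 N, or if a joint passes its speed limit or range.

## Working session

There is one attempt and no reset: what is moved stays moved. The work goes in short steps, Python scripts to look and compute and a shell command to move; the robot and the scene stay as the last step left them, time stands still between calls to the robot, and variables do not carry over. Pictures are saved under pics/ and viewed, at most 10 in all, crops included, and the job is handed in when it is done.

```bash
mkdir -p pics
python3 - <<'E'
from station import bot
import cv2
for n in("scene","top"):
    cv2.imwrite(f"pics/{n}0.png",bot.grab_frame(n)); p=bot.camera_params(n); print(n,p)
s=bot.get_state(); print(s)
E
```

```text
scene {'camera_matrix': array([[572.54102419,   0.        , 321.61656665],
       [  0.        , 572.54102419, 238.12348624],
       [  0.        ,   0.        ,   1.        ]]), 'origin': array([1125.71822423,  598.2398491 ,  754.00467672]), 'attitude': array([-0.16560189,  0.32021705,  0.84271811, -0.39982902])}
top {'camera_matrix': array([[530.46088531,   0.        , 317.18906871],
       [  0.        , 530.46088531, 242.05405415],
       [  0.        ,   0.        ,   1.        ]]), 'origin': array([ 442.77361147,   23.5406474 , 1272.76618722]), 'attitude': array([ 0.03953181, -0.69886975,  0.71309982, -0.03881957])}
{'time': 0.1, 'joint_pos': array([ 1.08697568e+00,  3.42642224e-01,  1.52491697e+00, -3.94079208e-05,
        1.27534969e+00, -1.45997588e-01]), 'dq': array([ 6.36276100e-05, -1.90085040e-03, -4.08538229e-03, -4.85516662e-04,
       -1.85986485e-03,  1.38718946e-03]), 'joint_efforts': array([ 2.88325005e-03, -4.32010210e+01, -2.44695389e+01,  7.21485238e-02,
        5.26350620e-02, -3.96260202e-05]), 'tcp_pos': array([173.83690381, 495.03577858, 240.12162359]), 'tcp_rot': array([-1.85918192e-04,  1.68103763e-01,  9.85769086e-01, -6.31588780e-04]), 'force': array([ 0.11381276, -0.91069196, -0.04518716]), 'moment': array([-0.01333268,  0.04811237,  0.01295433]), 'finger_force': 0.0, 'grip_width': 1.0015710927062929}
```

View pics/top0.png

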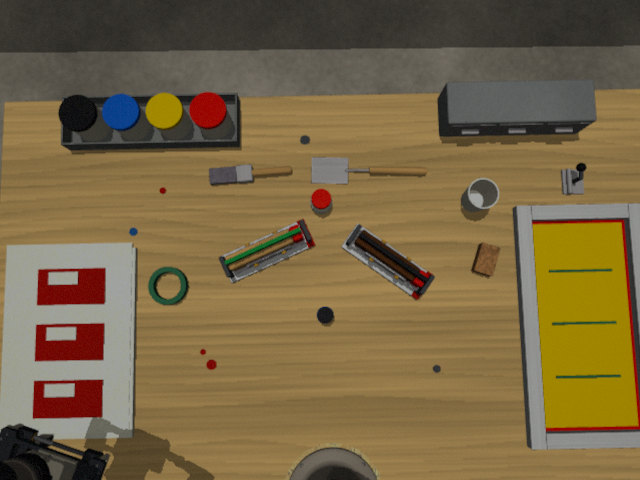

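View pics/scene0.png

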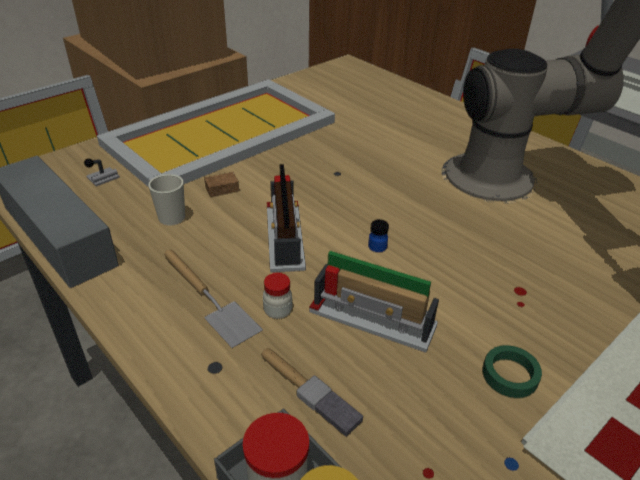

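The top view shows the green blade from about (228,265) to (300,233), with its red grip end on the right, at about (305,235). The black blade is to the right, at about (360,238)–(430,285). The scene view confirms the green blade, with its edge running (328,260)–(428,295) and red on the left.

```bash
cat > h.py <<'E'
import numpy as np,cv2
from scipy.spatial.transform import Rotation as R
from station import bot
def cam(n):
    p=bot.camera_params(n)
    if n=="wrist":
        s=bot.get_state();M=np.array(p["mount"]);q=R.from_quat(np.roll(s["tcp_rot"],-1)).as_matrix()
        return p["camera_matrix"],q@M[:3,:3],q@M[:3,3]+s["tcp_pos"]
    return p["camera_matrix"],R.from_quat(np.roll(p["attitude"],-1)).as_matrix(),p["origin"]
def toplane(c,px,z):
    K,A,o=c;px=np.atleast_2d(px).astype(float)
    d=np.c_[px,np.ones(len(px))]@np.linalg.inv(K).T@A.T
    return o+d*((z-o[2])/d[:,2])[:,None]
def green(im,box):
    h=cv2.cvtColor(im,cv2.COLOR_BGR2HSV);m=cv2.inRange(h,(45,90,40),(85,255,255))
    k=np.zeros_like(m);x0,y0,x1,y1=box;k[y0:y1,x0:x1]=255;m&=k
    c=max(cv2.findContours(m,cv2.RETR_EXTERNAL,cv2.CHAIN_APPROX_NONE)[0],key=cv2.contourArea)
    return c[:,0]
E
python3 - <<'E'
from h import *
for n,b in(("top",(200,210,330,290)),("scene",(300,240,450,330))):
    c=green(cv2.imread(f"pics/{n}0.png"),b)
    q=cv2.boxPoints(cv2.minAreaRect(c));print(n,q.round(1).tolist(),len(c))
    P=toplane(cam(n),q,125);print(P.round(1).tolist())
    W=toplane(cam(n),c,125)[:,:2];u=W-W.mean(0)
    d=np.linalg.svd(u,full_matrices=False)[2][0];t=u@d
    print("dir",d,"len",np.ptp(t),"ends",(W.mean(0)+d*t.min()).round(1),(W.mean(0)+d*t.max()).round(1))
    v=u@[-d[1],d[0]];print("cross",v.min(),v.max())
    # upper outline in image: min row per column
    cols=np.unique(c[:,0]);e=np.array([[x,c[c[:,0]==x,1].min()-.5] for x in cols]);E=toplane(cam(n),e,125);print("upper outline",E[[0,len(E)//4,len(E)//2,3*len(E)//4,-1]].round(1).tolist())
E
```

```text
top [[223.3000030517578, 260.29998779296875], [298.79998779296875, 226.60000610351562], [301.0, 231.5], [225.39999389648438, 265.20001220703125]] 160
[[534.8, 228.0, 125.0], [605.3, 62.8, 125.0], [594.5, 58.3, 125.0], [524.2, 223.3, 125.0]]
dir [-0.39590428  0.91829179] len 179.51449802968688 ends [600.3  60.7] [529.2 225.5]
cross -6.046656842143544 5.760920551606706
upper outline [[536.6, 226.4, 125.0], [551.0, 185.0, 125.0], [569.8, 143.6, 125.0], [588.7, 102.0, 125.0], [598.9, 60.4, 125.0]]
scene [[324.79998779296875, 263.1000061035156], [329.29998779296875, 248.89999389648438], [432.20001220703125, 282.0], [427.6000061035156, 296.20001220703125]] 226
[[628.2, 79.8, 125.0], [597.4, 57.7, 125.0], [528.1, 227.2, 125.0], [559.0, 243.3, 125.0]]
dir [-0.37950859  0.92518821] len 183.39746364114723 ends [613.4  67.1] [543.8 236.7]
cross -18.20020962402322 18.244578700708807
upper outline [[605.5, 63.2, 125.0], [582.4, 100.4, 125.0], [563.9, 143.2, 125.0], [546.0, 184.8, 125.0], [529.8, 224.1, 125.0]]
```

```bash
python3 -m pendant '{"xyz":[[1.3,-1.3,0],[2.6,-2.6,0],[2.6,-2.6,0],[2.6,-2.6,0],[2.6,-2.6,0],[2.6,-2.6,0],[2.6,-2.6,0],[2.6,-2.6,0],[2.6,-2.6,0],[2.6,-2.6,0],[2.6,-2.6,0],[2.6,-2.6,0],[2.6,-2.6,0],[2.6,-2.6,0],[2.6,-2.6,0],[2.6,-2.6,0],[1.7,-1.7,0],[0,0,0],[0,0,0]],"twist":[-0.05,-0.05,-0.05,-0.05,-0.05,-0.05,-0.05,-0.05,-0.05,-0.05,-0.05,-0.05,-0.05,-0.05,-0.05,-0.05,-0.03,0,0],"gripper":[0,0,0,0,0,0,0,0,0,0,0,0,0,0,0,0,0,0,0]}'
python3 - <<'E'
from h import *
s=bot.get_state();c=cam("wrist");im=bot.grab_frame("wrist");cv2.imwrite("pics/w1.png",im)
print(s["tcp_pos"],s["tcp_rot"],s["force"],s["grip_width"])
g=green(im,(0,0,640,480));q=cv2.boxPoints(cv2.minAreaRect(g));print(q.round(),toplane(c,q,125).round(1).tolist())
np.savez("w1.npz",K=c[0],A=c[1],o=c[2])
E
```

```text
time: 1.68
tcp_pos: [594.1, 74.4, 239.6]
tcp_rot: [-0.001, 0.552, 0.834, -0.0]
force: [-0.9, -0.4, -0.2]
grip_width: 0.003
finger_force: 0.0
[594.11265508  74.3599041  239.63003502] [-8.46521223e-04  5.52055225e-01  8.33807024e-01 -3.99224723e-04] [-0.90155063 -0.40322974 -0.19297953] 0.002905391518024354
[[315.   2.]
 [328.   2.]
 [328. 260.]
 [315. 260.]] [[525.8, 224.2, 125.0], [533.6, 227.4, 125.0], [604.2, 64.1, 125.0], [594.6, 60.0, 125.0]]
```

View pics/w1.png

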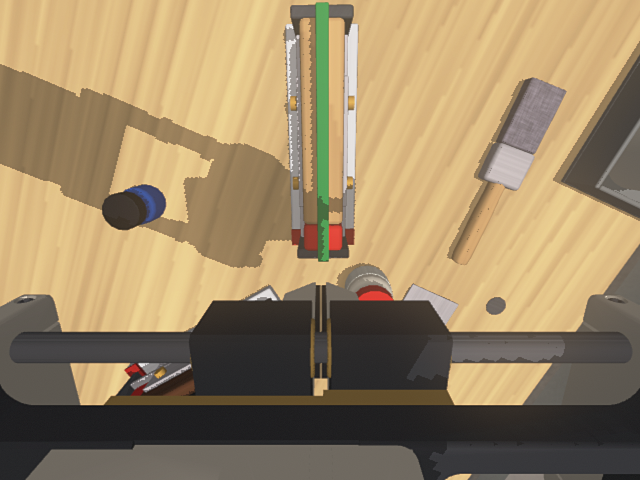

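The wrist view shows the blade centred at column 322 and ending at row 260, at the red part. The measured ends are (599,62) and (530,226), which agrees with the top view and the 180 mm length.

```bash
python3 -m pendant '{"xyz":[[0,0,-1],[0,0,-2],[0,0,-2],[0,0,-2],[0,0,-1.5],[0,0,-1],[0,0,-0.3],[0,0,0],[0,0,0],[0,0,0]],"twist":[0,0,0,0,0,0,0,0,0,0],"gripper":[0,0,0,0,0,0,0,0,0,0]}'
python3 -m pendant '{"xyz":[[0,0,-0.2],[0,0,-0.2],[0,0,-0.2],[0,0,-0.2],[0,0,-0.2],[0,0,-0.2],[0,0,0],[0,0,0],[0,0,0]],"twist":[0,0,0,0,0,0,0,0,0],"gripper":[0,0,0,0,0,0,0,0,0]}'
python3 - <<'E'
from h import *
c=cam("wrist");im=bot.grab_frame("wrist");cv2.imwrite("pics/w2.png",im)
E
```

```text
time: 2.57
tcp_pos: [594.5, 75.6, 143.9]
tcp_rot: [0.001, 0.551, 0.834, 0.001]
force: [-0.6, -0.9, 0.4]
grip_width: 0.005
finger_force: 0.0
time: 3.32
tcp_pos: [594.3, 75.3, 131.1]
tcp_rot: [0.0, 0.551, 0.834, 0.0]
force: [0.9, -0.5, 4.1]
grip_width: 0.001
finger_force: 2.2
```

View pics/w2.png

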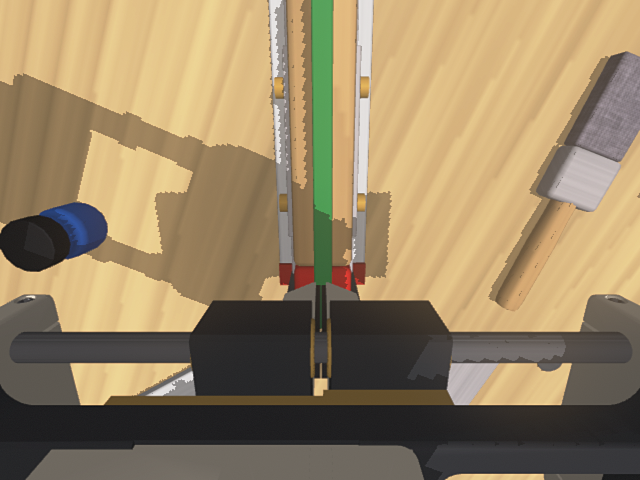

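In contact: the force is 4.1 N, about 7 mm of sink, with the fingertips on the blade above the red part. I'll sweep in two halves.

```bash
python3 -m pendant '{"xyz":[[-0.1,0.25,0],[-0.2,0.46,0],[-0.2,0.46,0],[-0.2,0.46,0],[-0.2,0.46,0],[-0.2,0.46,0],[-0.2,0.46,0],[-0.2,0.46,0],[-0.2,0.46,0],[-0.2,0.46,0],[-0.2,0.46,0],[-0.2,0.46,0],[-0.2,0.46,0],[-0.2,0.46,0],[-0.2,0.46,0],[-0.1,0.25,0],[0,0,0],[0,0,0]],"twist":[0,0,0,0,0,0,0,0,0,0,0,0,0,0,0,0,0,0],"gripper":[0,0,0,0,0,0,0,0,0,0,0,0,0,0,0,0,0,0]}'
```

```text
time: 4.87
tcp_pos: [563.5, 145.6, 130.6]
tcp_rot: [-0.001, 0.551, 0.834, 0.0]
force: [0.2, 2.7, 4.9]
grip_width: 0.005
finger_force: 2.3
```

```bash
python3 -m pendant '{"xyz":[[-0.1,0.25,0],[-0.2,0.46,0],[-0.2,0.46,0],[-0.2,0.46,0],[-0.2,0.46,0],[-0.2,0.46,0],[-0.2,0.46,0],[-0.2,0.46,0],[-0.2,0.46,0],[-0.2,0.46,0],[-0.2,0.46,0],[-0.2,0.46,0],[-0.2,0.46,0],[-0.2,0.46,0],[-0.2,0.46,0],[-0.1,0.25,0],[0,0,0],[0,0,0]],"twist":[0,0,0,0,0,0,0,0,0,0,0,0,0,0,0,0,0,0],"gripper":[0,0,0,0,0,0,0,0,0,0,0,0,0,0,0,0,0,0]}'
```

```text
time: 6.37
tcp_pos: [533.5, 215.0, 130.7]
tcp_rot: [-0.001, 0.551, 0.834, 0.0]
force: [-0.9, 2.7, 5.3]
grip_width: 0.005
finger_force: 2.3
```

```bash
python3 -m pendant '{"xyz":[[0,0,0.3],[0,0,0.5],[0,0,0.8],[0,0,1],[0,0,1.5],[0,0,2],[0,0,2],[0,0,1.5],[0,0,1],[0,0,0],[0,0,0],[0,0,0]],"twist":[0,0,0,0,0,0,0,0,0,0,0,0],"gripper":[0,0,0,0,0,0,0,0,0,0,0,0]}'
python3 - <<'E'
from h import *
cv2.imwrite("pics/s2.png",bot.grab_frame("scene"))
E
```

```text
time: 7.37
tcp_pos: [533.4, 213.9, 235.7]
tcp_rot: [-0.001, 0.551, 0.834, -0.001]
force: [-0.7, -0.0, -0.1]
grip_width: 0.005
finger_force: 0.0
```

View pics/s2.png

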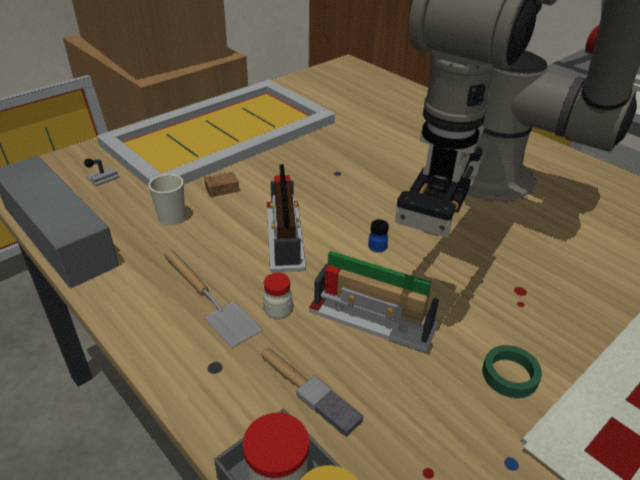

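The blade has sprung back (edge at (328,258)–(428,293)), nothing else has moved, and the gripper is clear.

```bash
python3 -c "
from station import bot
print(bot.job_done())"
```

```text
the job is handed in; nothing more can be done
None
```

I ran the shut fingertips along the green blade's edge from about 14 mm inside the red end to about 12 mm short of the far end, pressing with about 4–5 N at the three points I read (about 7–8 mm of sink), then lifted clear with nothing else moved, and handed the job in at about 7.4 s.

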